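# Seat a brake pad in the jig and throw the toggle clamp

### The arm

A 7-joint arm with a two-finger parallel gripper is mounted at the origin on the work surface. World frame = base frame: x ahead of the robot, y to its left, z up, the work surface at z = 0. Lengths are in mm, angles in rad, forces in N, time in s.
With the tool pointing down it reaches from about 425 to 875 mm from the base axis. Payload 8.4 kg.
Tool frame: the origin (TCP) lies at the very end of the fingers, on their centre line; the grasp point (between the pads) lies 19 mm behind it (ctrl.pinch_z is the distance from the TCP to the grasp point, in mm); y points along the fingers, z is the direction in which the jaws open and shut, and the axes are right-handed (so a half turn about y gives the same grasp; the last joint's range is limited). The gripper opens to 87 mm and grips with 3 to 60 N. Pads are 19 mm wide; open, the fingers measure 117 mm over their backs; the gripper's body (75 mm by 190 mm) begins 51 mm behind the grasp point.
Start: joints at [-1.257, 0.333, 0.04, 1.465, -0.013, 1.343, -0.059], TCP at [260.762, 595.371, 222.546] pointing down, gripper open.
Joint ranges: [-2.58, 2.58], [-0.38, 2.09], [-1.3, 1.39], [0.25, 2.4], [-1.5, 4.64], [0.08, 2.09], [-2.65, 2.65]. Speed limits (rad/s): [2.22, 2.22, 2.79, 2.79, 3.14, 3.14, 3.14].

### API

Orientations are given as a rotation vector (axis times angle).
In Python, from plant import ctrl gives the robot as it stands.
- The arm moves only by the tool play_rows, never from a script. Its argument "increments" is a list of rows, each a list of 6 numbers: the shift along the tool's x, y, z in mm, then the turn, a rotation vector about the tool's x, y, z in rad. A call has 1 to 10 rows; each row is the pose to reach, as a shift and turn from the pose measured when the call began, along the tool's axes at that moment; what a row does not reach only later rows make up. A row lasts 1/12 s, in which the tool goes at most 41.7 mm and 7.16 degrees, less where a joint would pass 70% of its speed; a pose out of reach is approached as far as the arm can. A call with a gripper value outside its range is refused whole. "jaw" is the opening, from -1 (shut) to 1 (fully open), set as the call begins (left out, the last holds). The fingers move at their own pace and stop on an object; "newtons" is the grip in N (left out, the last holds). Time passes only in rows, so rows that repeat a pose let the fingers close. It gives the time, the measured TCP pose, the force and the opening at its end, in the units of the state.
- ctrl.observe(): the state, without advancing time (a new reading comes with each control period).
- ctrl.read_camera(name): name is "scene" or "top" or "wrist"; returns a dict with "frame" (480x640x3 uint8, red, green, blue), "range_z" (480x640 float32, mm along the optical axis (not along the pixel's ray), 0 where there is no reading), "mtx" (3x3 intrinsics, pixels), "R" (3x3) and "t" (3): a world point X has camera coordinates R X + t. Camera axes: x right, y down, z forward; pixel columns grow to the right and rows downward; lengths in mm; the calibration is good to about 2 mm. A picture is of the moment at which its call begins.
- ctrl.finish_job(): hands the job in, once; it reports no verdict.
The state is a dict: "time_s": time; "qpos": joint angles; "joint_velocities": joint speeds; "joint_torque": joint torques, N m; "position": TCP position; "eef_rot": TCP orientation; "contact_force": force on the tool from outside, world axes, zero at the start; "moment": the same for the moment, N m; "grip_width": opening from 0.0 (shut) to 1.0 (fully open).
Only numpy, scipy, OpenCV 4.12 (cv2) and the standard library are available. Lean on these libraries where they do the work, as an engineer would, in place of code of your own. Each camera call takes 0.05 s, during which the arm holds its last target. There are 200 camera calls.

### The job

Slide the brake pad along its jig until it is fully home against the yellow end stop, with the brass pin pushed in, then press the red toggle-clamp handle down over centre until it is shut and the arm holds the pad. Push gently by feel, never ramming the pad or the handle hard, and leave everything else on the bench where it is.

Things in the scene. Friction and masses are not known exactly. Their poses are not given: they have to be found in the camera images.
- jig: clamping jig fixed to the bench: blue base plate 330 x 105 mm, top 12 mm above the bench, from x = -130 to +200 mm. x is the sliding direction, towards stop and clamp; z up; origin on the bench, on the middle line of the channel. Two aluminium rails, x = -130 to +70 mm, 75 mm apart, tops 26 mm above the bench; the channel is open at its -x end.
- stop_slot (a point): middle of the slot in the jig's plate (jig x = +91 mm, 12 mm above the bench) in which the yellow end stop is set, at another place each time: its flat face, towards the jig's -x, lies up to 21 mm either side of this point and is not measured; feel for it or see it. The stop is 60 mm wide across the channel, 20 mm thick, its top 32 mm above the bench.
- brake_pad: the brake pad to be clamped: dark lining 100 x 62 x 14 mm under a steel plate 110 x 70 x 8 mm, 22 mm high in all, about 0.6 kg, loose on the jig's plate between the rails, short of the stop. Origin at the centre of its underside; x along its 110 mm, roughly the jig's x. Push its rear (-x) edge; sliding takes 2 to 8 N.
- gauge_pin (a joint): brass sprung pin, 8 mm thick, standing 8 mm out of the middle of the end stop's face. 0 = fully out, 0.008 m = pushed in flush with the stop, when the pad is fully home. Its spring gives only 0.4 N, so the pad stays where it is pushed.
- clamp_handle (a joint): handle of the over-centre toggle clamp, in rad: 0 = open, raised 50 degrees above level, leaning towards the jig's +x; 0.87 = level. It turns about an axis along the jig's y. Pressing it down takes 5 to 9 N at the grip; past centre, about 0.6 rad, it snaps shut by itself and rests near 0.92 on its sprung nose (hard stop at 1.0).
- handle_grip (a point): middle of the upper face of the handle's red grip, 100 mm from the pivot along the handle. The grip runs from 45 to 120 mm from the pivot, 26 mm wide, 16 mm thick. Press it down from above along its arc about the pivot, with closed fingers.
- clamp_arm: steel hold-down arm of the clamp, geared to the handle; origin at the pivot of both (jig x = +150 mm, 55 mm above the bench). Open, it stands 40 degrees above level on the pivot's -x side; closed, it lies level with its rubber nose 95 mm from the pivot towards the jig's -x, pressing on the pad.
- spare_pad: a second, loose brake pad like the one in the jig (110 x 70 x 22 mm), lying on the bench; not part of the job. To be left alone.
- spray_can: red spray can with a blue label, 60 mm across, 190 mm tall, standing on the bench; origin under its centre. To be left alone.
- mug: white mug, 80 mm across, 95 mm tall; origin under its centre. To be left alone.
- wrench: steel wrench lying flat, about 0.2 m long along its x; origin near its middle on the bench. To be left alone.
- screwdriver: screwdriver lying flat along its x, about 0.2 m long; origin near its middle on the bench. To be left alone.
- parts_bowl: steel bowl, 110 mm across, 45 mm tall; origin under its centre. To be left alone.
- wheel_nut: steel wheel nut with a flange, 44 mm across, 30 mm tall; origin under its centre. To be left alone.
Not all that is in view belongs to the job. What is shaped like the brake_pad but purple is not meant.

How it is judged:
By the outcome, as a careful person would: the job done as asked, in the order asked, and still so for the second after the job is handed in, with the robot touching nothing.
It also fails if it takes over 56 s, if anything falls off the work surface, if the arm or the gripper's body presses on something with over 40 N, if the wrist force passes 120 N, or if a joint passes its speed limit or range.

## Working session

There is one attempt and no reset: what is moved stays moved. The work goes in short steps, Python scripts to look and compute and a tool call to move; the robot and the scene stay as the last step left them, time stands still between calls to the robot, and variables do not carry over. Pictures are saved under pics/ and viewed, about 8 in all and at most 12, crops included, and the job is handed in when it is done.

Besides the shell and the picture viewer there is one more tool, called after "Request:" as name(argument=value, ...), one argument or row to a line, values as JSON. play_rows: Moves the arm, as the interface text tells. Its arguments: {"type":"object","properties":{"increments":{"type":"array"},"jaw":{"type":"number"},"newtons":{"type":"number"}},"required":["increments"]}

```bash
mkdir -p pics; ls
python3 - <<'E'
from plant import ctrl
import cv2,numpy as np
s=ctrl.observe();print(s)
ims=[]
for n in("scene","top"):
    c=ctrl.read_camera(n);np.savez(f"{n}0.npz",**c);cv2.imwrite(f"pics/{n}0.png",c["frame"][:,:,::-1]);print(n,c["mtx"],c["R"],c["t"])
E
```

```text
pics
{'time_s': 0.0, 'qpos': array([-1.25720982,  0.3338944 ,  0.03983408,  1.46625369, -0.01339079,
        1.34330235, -0.0585259 ]), 'joint_velocities': array([-1.55811161e-03,  1.13707526e-03,  1.20025549e-03, -9.17092043e-05,
       -1.29835133e-04,  4.42738631e-04,  1.70476884e-06]), 'joint_torque': array([-4.76122332e-04, -6.56346846e+01,  1.33475807e+00, -4.03797662e+01,
       -5.99015853e-02,  4.46744997e-02,  1.16830838e-04]), 'position': array([260.57744841, 594.97685635, 221.67799824]), 'eef_rot': array([-1.54801803,  0.32403476, -0.3236806 ]), 'contact_force': array([-0.9438014 , -0.12123806, -0.23044126]), 'moment': array([ 0.01885433, -0.00926139, -0.00151044]), 'grip_width': 0.9998454072595838}
scene [[595.7839335    0.         323.25137337]
 [  0.         595.7839335  241.2231624 ]
 [  0.           0.           1.        ]] [[ 0.3068731   0.9516624  -0.01294506]
 [ 0.75715866 -0.25234924 -0.60252023]
 [-0.57666252  0.17509579 -0.79799862]] [-201.33920853 -395.5783656  1843.52662272]
top [[548.38238886   0.         304.09969263]
 [  0.         548.38238886 244.21610179]
 [  0.           0.           1.        ]] [[ 0.01090814 -0.9999143  -0.00723897]
 [-0.98626893 -0.00956569 -0.16486995]
 [ 0.16478658  0.008938   -0.98628875]] [  23.71796476  595.72948883 1267.93822909]
```

View pics/scene0.png

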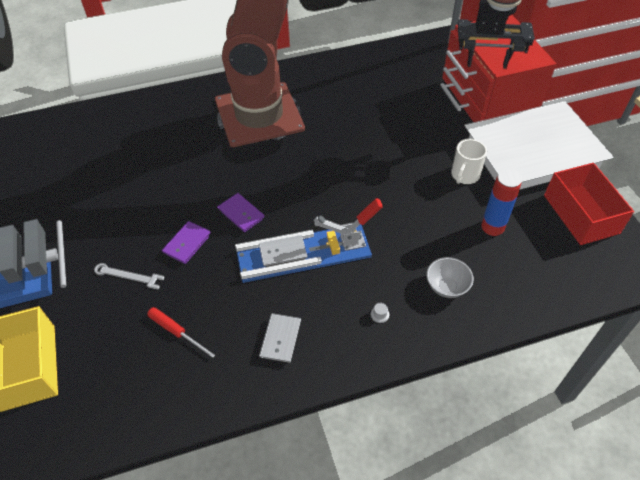

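View pics/top0.png

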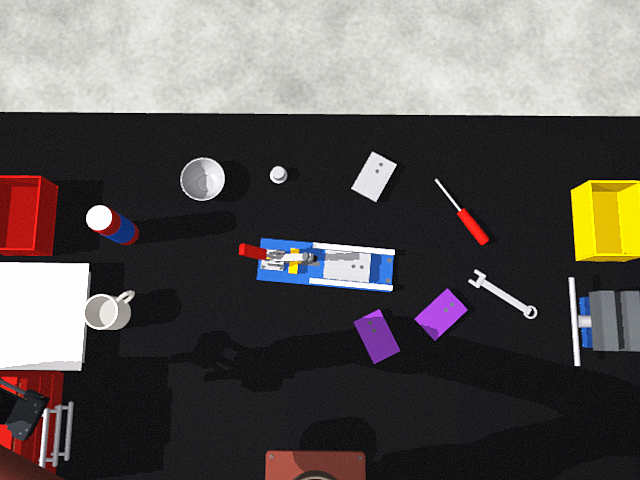

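The candidates for the brake pad in the top view are:
- the grey pad in the jig at (347,266)
- the spare grey pad at (374,177)
- the purple pads at (377,337) and (441,315)

I choose the one between the rails at (347,266). The jig's +x points left in the image, which is world +y. The red handle is at (252,251) and the yellow stop at (293,262).

```bash
cat > h.py <<'E'
import numpy as np,cv2
def load(n): return dict(np.load(n))
def ray(c,uv,z):
    uv=np.atleast_2d(uv).astype(float)
    d=np.c_[uv,np.ones(len(uv))]@np.linalg.inv(c["mtx"]).T@c["R"]
    o=-c["R"].T@c["t"]
    return o+d*((z-o[2])/d[:,2:])
def cloud(c):
    v,u=np.mgrid[:480,:640];Z=c["range_z"]
    p=np.stack([u,v,np.ones_like(u)],-1).astype(float)@np.linalg.inv(c["mtx"]).T*Z[...,None]
    return (p-c["t"])@c["R"]
def proj(c,X):
    p=(np.atleast_2d(X)@c["R"].T+c["t"])@c["mtx"].T
    return p[:,:2]/p[:,2:]
def hsv(c): return cv2.cvtColor(c["frame"],cv2.COLOR_RGB2HSV)
E
python3 - <<'E'
from h import *
for n,roi in(("top",(225,225,180,75)),("scene",(225,190,165,100))):
    c=load(n+"0.npz");H=hsv(c);P=cloud(c);x,y,w,h=roi
    R=np.zeros((480,640),bool);R[y:y+h,x:x+w]=1
    for nm,lo,hi in(("blue",(100,120,60),(125,255,255)),("yel",(20,120,90),(35,255,255)),("red",(0,150,90),(8,255,255))):
        m=(cv2.inRange(H,lo,hi)>0)&R
        k,l,st,_=cv2.connectedComponentsWithStats(m.astype(np.uint8))
        pts=P[m];print(n,nm,m.sum(),pts.mean(0).round(),np.percentile(pts,[2,50,98],axis=0).round().tolist())
        if nm=="blue":
            uv=np.argwhere(m)[:,::-1];g=ray(c,uv,12)[:,:2];r=cv2.minAreaRect(g.astype(np.float32));print(r,cv2.boxPoints(r).round(1).tolist())
    cv2.imwrite(f"pics/{n}c.png",cv2.resize(c["frame"][y:y+h,x:x+w,::-1],None,fx=4,fy=4,interpolation=cv2.INTER_CUBIC))
E
```

```text
top blue 2391 [549.  -4.  18.] [[492.0, -183.0, 2.0], [540.0, 23.0, 13.0], [613.0, 140.0, 19.0]]
((552.3602905273438, -21.627899169921875), (331.96630859375, 107.37562561035156), 85.3158187866211) [[485.29998779296875, -182.6999969482422], [592.2999877929688, -191.39999389648438], [619.4000244140625, 139.39999389648438], [512.4000244140625, 148.1999969482422]]
top yel 151 [553.  57.  36.] [[529.0, 42.0, 24.0], [550.0, 55.0, 33.0], [587.0, 116.0, 87.0]]
top red 308 [566. 148. 124.] [[552.0, 120.0, 0.0], [565.0, 148.0, 129.0], [599.0, 192.0, 152.0]]
scene blue 1733 [573. -15.  13.] [[509.0, -183.0, -2.0], [575.0, 16.0, 9.0], [619.0, 142.0, 15.0]]
((559.173095703125, -21.364334106445312), (332.33038330078125, 113.4285888671875), 85.16619873046875) [[488.70001220703125, -182.1999969482422], [601.7000122070312, -191.6999969482422], [629.7000122070312, 139.39999389648438], [516.7000122070312, 149.0]]
scene yel 192 [575.  52.  40.] [[533.0, 43.0, 16.0], [567.0, 55.0, 29.0], [594.0, 66.0, 35.0]]
scene red 309 [573. 146. 124.] [[451.0, 121.0, -3.0], [574.0, 147.0, 123.0], [585.0, 200.0, 149.0]]
```

View pics/topc.png

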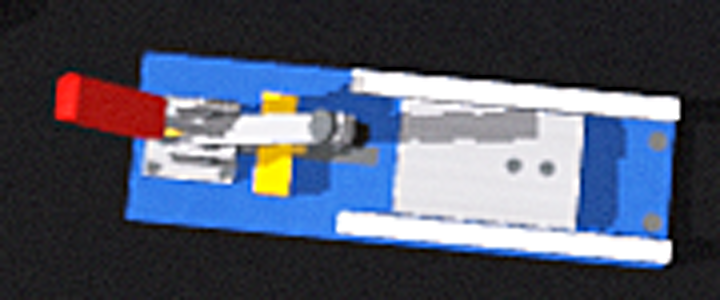

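The crop shows the grey pad between the white rails, with its rear edge near crop x≈580. The yellow stop's face is at crop x≈294, the raised clamp arm is at (320,128), and the red grip is at (110,100). The choice is confirmed.

```bash
cat >> h.py <<'E'
D=np.array([.0817,.9967,0]);D/=np.linalg.norm(D);JY=np.array([-D[1],D[0],0]);O=np.array([552.6,-21.6,0])-35*D
def J(X): X=np.atleast_2d(X)-O; return np.c_[X@D,X@JY,X[:,2]].round(1)
def W(j): j=np.asarray(j,float);return O+D*j[0]+JY*j[1]+np.array([0,0,j[2]])
E
python3 - <<'E'
from h import *
from scipy.spatial.transform import Rotation as Ro
c=load("top0.npz")
f=lambda a:np.array(a)/4+225
print("cam",-c["R"].T@c["t"],"O",O)
print("pad rear",J(ray(c,f([[583,118],[575,228]]),34)),"front",J(ray(c,f([[402,100],[393,212]]),34)))
print("stop face",J(ray(c,f([[297,95],[290,195]]),32)))
print("rail ends",J(ray(c,f([[680,96],[671,265],[352,70],[337,212]]),26)))
print("can,mug",ray(c,[[98,217]],190),ray(c,[[102,312]],95))
P=cloud(c);H=hsv(c);m=cv2.inRange(H,(0,150,90),(8,255,255))>0;m[:, :225]=0;m[:,270]=0;m[:225]=0;m[275:]=0;m[:,275:]=0
q=P[m];q=q[q[:,2]>60];print("grip jig",len(q),J(np.percentile(q,[3,50,97],axis=0)))
# steel pad depth plane
s=load("scene0.npz")
for cc,a in((c,P[240:280,325:370]),(s,cloud(s)[235:265,262:305])):
    g=J(a.reshape(-1,3));g=g[(g[:,2]>25)&(g[:,2]<45)];print("pad depth",len(g),np.percentile(g,[2,50,98],axis=0).tolist())
R0=Ro.from_rotvec([-1.54801803,0.32403476,-0.3236806]);print(R0.as_matrix().round(3))
for sg in(1,-1):
    y=np.array([0,0,-1.]);z=sg*JY;x=np.cross(y,z)
    print(sg,(R0.inv()*Ro.from_matrix(np.c_[x,y,z])).as_rotvec())
E
```

```text
cam [ 378.35156047   18.08166766 1348.94279659] O [549.74062264 -56.4830039    0.        ]
pad rear [[-72.9 -30.7  34. ]
 [-73.   36.3  34. ]] front [[ 37.1 -31.7  34. ]
 [ 36.6  36.8  34. ]]
stop face [[100.9 -29.2  32. ]
 [ 99.4  32.   32. ]]
rail ends [[-131.6  -50.9   26. ]
 [-132.9   52.4   26. ]
 [  69.   -48.6   26. ]
 [  70.2   39.    26. ]]
can,mug [[627.43794408 475.78717121 190.        ]] [[426.8816198  488.01287766  95.        ]]
grip jig 293 [[177.1  11.5 102.4]
 [203.1   2.  131.3]
 [229.   -8.5 151.8]]
pad depth 1413 [[-69.376, -46.1, 26.024], [-15.7, -3.5, 34.3], [34.352, 33.876, 39.976]]
pad depth 1033 [[-66.236, -38.9, 26.0], [-14.4, -3.8, 31.5], [36.34400000000001, 35.016000000000005, 36.9]]
[[ 0.916 -0.001  0.401]
 [-0.401 -0.001  0.916]
 [ 0.    -1.    -0.002]]
1 [ 1.17705240e-03 -1.90179800e+00 -1.44052618e-03]
-1 [1.31570316e-03 1.23979392e+00 1.07505965e-03]
```

Request:
play_rows(
  increments=[
    [16, -5, -11, 0, 0.03, 0],
    [49, -15, -33, 0, 0.1, 0],
    [82, -25, -56, 0, 0.17, 0],
    [114, -35, -78, 0, 0.24, 0],
    [147, -38, -100, 0, 0.31, 0],
    [180, -38, -123, 0, 0.38, 0],
    [212, -38, -145, 0, 0.45, 0],
    [245, -38, -167, 0, 0.52, 0],
    [277, -38, -190, 0, 0.58, 0],
    [300, -38, -205, 0, 0.62, 0],
  ],
  jaw=-1,
  newtons=20,
)

```text
time_s: 0.93
position: [455.0, 282.2, 260.3]
eef_rot: [-1.416, 0.81, -0.811]
contact_force: [0.4, -0.4, 0.5]
grip_width: 0.327
```

```bash
cat >> h.py <<'E'
from scipy.spatial.transform import Rotation as Ro
def to(s,target,zdir=-1,tilt=0):
    R=Ro.from_rotvec(s["eef_rot"]);y=np.array([0,0,-1.]);z=zdir*JY;x=np.cross(y,z)
    rv=(R.inv()*Ro.from_matrix(np.c_[x,y,z])).as_rotvec()
    print("t",s["time_s"],"pos",s["position"].round(1),"jig",J(s["position"]),"F",s["contact_force"].round(2),"shift",R.inv().apply(np.array(target)-s["position"]).round(1),"turn",rv.round(3),"q",s["qpos"].round(2),"g",round(s["grip_width"],2))
E
python3 - <<'E'
from h import *
from plant import ctrl
to(ctrl.observe(),W([-105,2,150]))
E
```

```text
t 0.9333 pos [455.  282.2 260.3] jig [[329.8 122.1 260.3]] F [ 0.42 -0.39  0.54] shift [ 424.7  111.1 -151.3] turn [0.001 0.612 0.002] q [-0.93  0.08  0.32  1.7  -0.02  1.37 -0.09] g 0.33
```

Request:
play_rows(
  increments=[
    [15, 0, -6, 0, 0.03, 0],
    [48, 0, -17, 0, 0.1, 0],
    [84, 0, -30, 0, 0.17, 0],
    [120, 0, -43, 0, 0.24, 0],
    [156, 0, -56, 0, 0.31, 0],
    [192, 0, -69, 0, 0.38, 0],
    [228, 5, -82, 0, 0.45, 0],
    [264, 15, -95, 0, 0.52, 0],
    [297, 20, -107, 0, 0.59, 0],
    [320, 20, -115, 0, 0.612, 0],
  ],
)

```text
time_s: 1.77
position: [516.3, -55.6, 239.9]
eef_rot: [-1.168, 1.275, -1.275]
contact_force: [0.1, -0.1, -0.0]
grip_width: 0.006
```

Run:
```python
from h import *
from plant import ctrl
to(ctrl.observe(),W([-105,2,100]))
```

```text
t 1.7667 pos [516.3 -55.6 239.9] jig [[ -1.8  33.4 239.9]] F [ 0.11 -0.1  -0.02] shift [102.7 140.1  32.3] turn [ 0.001 -0.007  0.002] q [-0.6   0.05  0.65  1.78 -0.03  1.33 -0.03] g 0.01
```

Request:
play_rows(
  increments=[
    [10, 12, 3, 0, 0, 0],
    [28, 35, 9, 0, -0.003, 0],
    [46, 58, 15, 0, -0.005, 0],
    [64, 82, 20, 0, -0.007, 0],
    [82, 105, 26, 0, -0.007, 0],
    [98, 125, 31, 0, -0.007, 0],
    [103, 130, 32, 0, -0.007, 0],
    [103, 130, 32, 0, -0.007, 0],
  ],
)

```text
time_s: 2.43
position: [537.2, -162.1, 108.7]
eef_rot: [-1.173, 1.274, -1.271]
contact_force: [0.4, 0.7, -0.4]
grip_width: 0.005
```

Run:
```python
from h import *
from plant import ctrl
to(ctrl.observe(),W([-105,2,22]))
ims=[]
for n in("wrist","scene","top"):
    c=ctrl.read_camera(n);np.savez(n+"1.npz",**c);ims.append(c)
w=ims[0]["frame"];s=cv2.resize(ims[1]["frame"][170:290,220:400],None,fx=2,fy=2);
cv2.imwrite("pics/w1.png",w[:,:,::-1]);print(ims[0]["mtx"],ims[0]["R"],ims[0]["t"])
```

```text
t 2.4333 pos [ 537.2 -162.1  108.7] jig [[-106.3    3.9  108.7]] F [ 0.4   0.68 -0.38] shift [-1.5 86.7  2.3] turn [ 0.005 -0.003  0.002] q [-0.39  0.29  0.71  1.85 -0.21  1.08  0.31] g 0.01
[[406.8551913    0.         330.96605611]
 [  0.         406.8551913  239.82969333]
 [  0.           0.           1.        ]] [[ 0.99641122 -0.08454184 -0.00416552]
 [-0.08052802 -0.96196563  0.26103134]
 [-0.02607516 -0.25975911 -0.96532134]] [-548.30738364 -114.61214834  251.18802424]
```

View pics/w1.png

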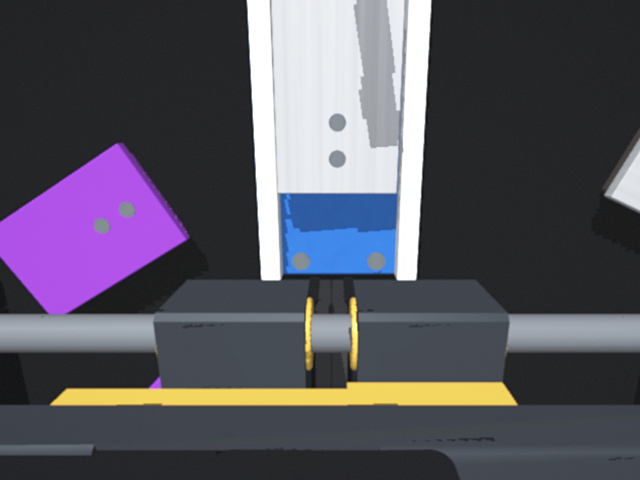

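The wrist view shows the closed fingers (centre column ≈331) above the channel, behind the pad's rear edge (row 192). The channel runs from 282 to 398 and the pad holes are at column 337, so the tool is well centred. I'm lowering into the channel.

Request:
play_rows(
  increments=[
    [0, 8, 0, 0.005, -0.003, 0.002],
    [0, 24, 0, 0.005, -0.003, 0.002],
    [0, 42, 0, 0.005, -0.003, 0.002],
    [0, 60, 1, 0.005, -0.003, 0.002],
    [0, 74, 1, 0.005, -0.003, 0.002],
    [0, 82, 1, 0.005, -0.003, 0.002],
    [0, 87, 1, 0.005, -0.003, 0.002],
    [0, 88, 1, 0.005, -0.003, 0.002],
    [0, 88, 1, 0.005, -0.003, 0.002],
  ],
)

```text
time_s: 3.33
position: [540.7, -160.0, 23.7]
eef_rot: [-1.167, 1.263, -1.268]
contact_force: [0.9, -0.3, 0.7]
grip_width: 0.002
```

Run:
```python
from h import *
from plant import ctrl
to(ctrl.observe(),W([-19,3,20]))
```

```text
t 3.3333 pos [ 540.7 -160.    23.7] jig [[-104.     0.5   23.7]] F [ 0.95 -0.32  0.65] shift [-85.    3.8  -2.2] turn [-0.006  0.004 -0.001] q [-0.34  0.41  0.66  1.92 -0.31  0.92  0.4 ] g 0.0
```

Request:
play_rows(
  increments=[
    [-2, 1, -1, 0, 0.004, 0],
    [-4, 2, -2, 0, 0.004, 0],
    [-6, 2, -2, 0, 0.004, 0],
    [-8, 2, -2, 0, 0.004, 0],
    [-10, 2, -2, 0, 0.004, 0],
    [-12, 2, -2, 0, 0.004, 0],
    [-14, 2, -2, 0, 0.004, 0],
    [-16, 2, -2, 0, 0.004, 0],
    [-18, 2, -2, 0, 0.004, 0],
    [-20, 2, -2, 0, 0.004, 0],
  ],
)

```text
time_s: 4.17
position: [540.3, -139.7, 21.7]
eef_rot: [-1.165, 1.265, -1.271]
contact_force: [-0.5, -0.3, 0.5]
grip_width: 0.006
```

Request:
play_rows(
  increments=[
    [-2, 0, 0, 0, 0, 0],
    [-4, 0, 0, 0, 0, 0],
    [-6, 0, 0, 0, 0, 0],
    [-8, 0, 0, 0, 0, 0],
    [-10, 0, 0, 0, 0, 0],
  ],
)

```text
time_s: 4.58
position: [541.1, -130.0, 21.7]
eef_rot: [-1.165, 1.266, -1.272]
contact_force: [0.2, -3.7, -1.3]
grip_width: 0.0
```

Run:
```python
from h import *
from plant import ctrl
to(ctrl.observe(),W([-19,3,20]))
```

```text
t 4.5833 pos [ 541.1 -130.    21.7] jig [[-73.9   2.6  21.7]] F [ 0.19 -3.67 -1.34] shift [-54.9   1.7  -0.4] turn [-0.006 -0.    -0.001] q [-0.39  0.39  0.65  1.93 -0.3   0.91  0.33] g 0.0
```

Request:
play_rows(
  increments=[
    [-2, 0, 0, 0, 0, 0],
    [-4, 0, 0, 0, 0, 0],
    [-6, 0, 0, 0, 0, 0],
    [-8, 0, 0, 0, 0, 0],
    [-10, 0, 0, 0, 0, 0],
    [-12, 0, 0, 0, 0, 0],
    [-14, 0, 0, 0, 0, 0],
    [-16, 0, 0, 0, 0, 0],
    [-18, 0, 0, 0, 0, 0],
    [-20, 0, 0, 0, 0, 0],
  ],
)

```text
time_s: 5.42
position: [542.7, -109.8, 21.7]
eef_rot: [-1.165, 1.266, -1.272]
contact_force: [-0.2, -3.4, -0.9]
grip_width: 0.005
```

Request:
play_rows(
  increments=[
    [-2, 0, 0, 0, 0, 0],
    [-4, 0, 0, 0, 0, 0],
    [-6, 0, 0, 0, 0, 0],
    [-8, 0, 0, 0, 0, 0],
    [-10, 0, 0, 0, 0, 0],
    [-12, 0, 0, 0, 0, 0],
    [-14, 0, 0, 0, 0, 0],
    [-16, 0, 0, 0, 0, 0],
  ],
)

```text
time_s: 6.08
position: [544.0, -93.6, 21.7]
eef_rot: [-1.165, 1.266, -1.272]
contact_force: [-0.4, -2.6, -0.5]
grip_width: 0.011
```

Run:
```python
from h import *
from plant import ctrl
to(ctrl.observe(),W([-19,3,20]))
c=ctrl.read_camera("top");np.savez("top2.npz",**c)
s=ctrl.read_camera("scene");np.savez("scene2.npz",**s)
a=cv2.resize(c["frame"][225:300,235:405,::-1],None,fx=4.5,fy=4,interpolation=cv2.INTER_CUBIC)
b=cv2.resize(s["frame"][190:280,225:395,::-1],None,fx=4.5,fy=3.2,interpolation=cv2.INTER_CUBIC)
cv2.imwrite("pics/s2.png",np.vstack([a,b]))
```

```text
t 6.0833 pos [544.  -93.6  21.7] jig [[-37.5   2.7  21.7]] F [-0.41 -2.56 -0.46] shift [-18.5   1.7  -0.4] turn [-0.006 -0.    -0.001] q [-0.45  0.38  0.65  1.94 -0.29  0.9   0.26] g 0.01
```

View pics/s2.png

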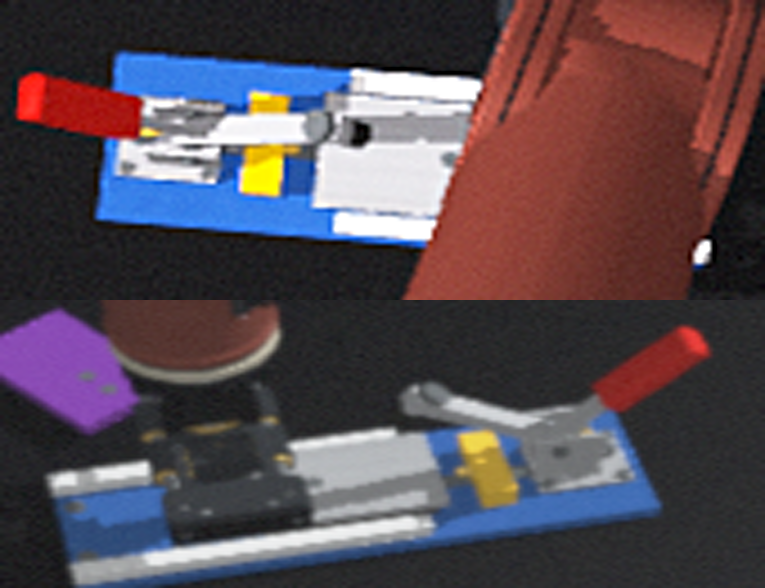

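The picture shows the pad moved forward, with the steel front edge at crop x≈320 and the stop face at ≈286. That leaves a gap of about 18 mm with the pin still out. I'll keep pushing, slower.

Request:
play_rows(
  increments=[
    [-1.5, 0, 0, 0, 0, 0],
    [-3, 0, 0, 0, 0, 0],
    [-4.5, 0, 0, 0, 0, 0],
    [-6, 0, 0, 0, 0, 0],
    [-7, 0, 0, 0, 0, 0],
    [-8, 0, 0, 0, 0, 0],
    [-9, 0, 0, 0, 0, 0],
    [-10, 0, 0, 0, 0, 0],
    [-11, 0, 0, 0, 0, 0],
    [-12, 0, 0, 0, 0, 0],
  ],
)

```text
time_s: 7.02
position: [545.1, -81.1, 21.7]
eef_rot: [-1.165, 1.265, -1.271]
contact_force: [0.4, -2.9, -0.9]
grip_width: 0.006
```

Request:
play_rows(
  increments=[
    [-0.6, 0, 0, 0, 0, 0],
    [-1.2, 0, 0, 0, 0, 0],
    [-1.8, 0, 0, 0, 0, 0],
    [-2.4, 0, 0, 0, 0, 0],
    [-3, 0, 0, 0, 0, 0],
  ],
)

```text
time_s: 7.43
position: [545.3, -78.2, 21.7]
eef_rot: [-1.165, 1.265, -1.271]
contact_force: [-0.5, -3.2, -0.7]
grip_width: 0.007
```

Request:
play_rows(
  increments=[
    [-0.5, 0, 0, 0, 0, 0],
    [-1, 0, 0, 0, 0, 0],
    [-1.5, 0, 0, 0, 0, 0],
    [-2, 0, 0, 0, 0, 0],
  ],
)

```text
time_s: 7.77
position: [545.4, -76.2, 21.7]
eef_rot: [-1.165, 1.266, -1.271]
contact_force: [0.1, -2.1, 0.5]
grip_width: 0.002
```

Request:
play_rows(
  increments=[
    [-0.5, 0, 0, 0, 0, 0],
    [-1, 0, 0, 0, 0, 0],
    [-1.5, 0, 0, 0, 0, 0],
    [-2, 0, 0, 0, 0, 0],
  ],
)

```text
time_s: 8.1
position: [545.6, -74.1, 21.7]
eef_rot: [-1.165, 1.266, -1.271]
contact_force: [-0.6, -3.3, -0.5]
grip_width: 0.006
```

Request:
play_rows(
  increments=[
    [-0.4, 0, 0, 0, 0, 0],
    [-0.8, 0, 0, 0, 0, 0],
    [-1.2, 0, 0, 0, 0, 0],
  ],
)

```text
time_s: 8.35
position: [545.6, -73.9, 21.7]
eef_rot: [-1.165, 1.265, -1.272]
contact_force: [-0.1, -8.4, -0.8]
grip_width: 0.007
```

Run:
```python
from h import *
from plant import ctrl
to(ctrl.observe(),W([-19,3,20]))
```

```text
t 8.35 pos [545.6 -73.9  21.7] jig [[-17.7   2.7  21.7]] F [-0.08 -8.36 -0.77] shift [ 1.3  1.7 -0.3] turn [-0.005 -0.001  0.   ] q [-0.49  0.38  0.64  1.95 -0.29  0.9   0.22] g 0.01
```

Request:
play_rows(
  increments=[
    [-0.5, 0, 0, 0, 0, 0],
    [-1, 0, 0, 0, 0, 0],
    [-1.5, 0, 0, 0, 0, 0],
    [-1.5, 0, 0, 0, 0, 0],
  ],
)

```text
time_s: 8.68
position: [545.6, -73.9, 21.8]
eef_rot: [-1.166, 1.265, -1.275]
contact_force: [-0.5, -7.7, -1.1]
grip_width: 0.005
```

Request:
play_rows(
  increments=[
    [-0.8, 0, 0, 0, 0, 0],
    [-1.6, 0, 0, 0, 0, 0],
    [-2, 0, 0, 0, 0, 0],
    [-2, 0, 0, 0, 0, 0],
  ],
)

```text
time_s: 9.02
position: [545.7, -73.9, 21.8]
eef_rot: [-1.167, 1.265, -1.277]
contact_force: [0.2, -9.7, -2.1]
grip_width: 0.008
```

The force rises with no motion, so the pad is against the stop. I'm backing off and looking.

Request:
play_rows(
  increments=[
    [2, 0, 0, 0, 0, 0],
    [8, 0, 0, 0, 0, 0],
    [18, 0, 0, 0, 0, 0],
    [28, -5, 0, 0, 0, 0],
    [32, -20, 0, 0, 0, 0],
    [34, -45, 0, 0, 0, 0],
    [34, -80, 0, 0, 0, 0],
    [34, -115, 0, 0, 0, 0],
    [34, -145, 0, 0, 0, 0],
    [34, -160, 0, 0, 0, 0],
  ],
)

```text
time_s: 9.85
position: [543.1, -108.5, 186.3]
eef_rot: [-1.162, 1.263, -1.28]
contact_force: [0.6, -1.3, -0.4]
grip_width: 0.007
```

Run:
```python
from h import *
from plant import ctrl
to(ctrl.observe(),W([214,0,215]))
c=ctrl.read_camera("wrist");np.savez("w3.npz",**c)
s=ctrl.read_camera("scene");np.savez("scene3.npz",**s)
b=cv2.resize(s["frame"][190:280,225:395,::-1],None,fx=4,fy=3,interpolation=cv2.INTER_CUBIC)[:,:640]
w=c["frame"][:330,:,::-1]
cv2.imwrite("pics/s3.png",np.vstack([w,b]))
```

```text
t 9.85 pos [ 543.1 -108.5  186.3] jig [[-52.4   2.4 186.3]] F [ 0.61 -1.33 -0.45] shift [-266.3  -29.4    1.6] turn [-0.011 -0.004  0.003] q [-0.53  0.17  0.73  1.79 -0.12  1.21  0.14] g 0.01
```

View pics/s3.png

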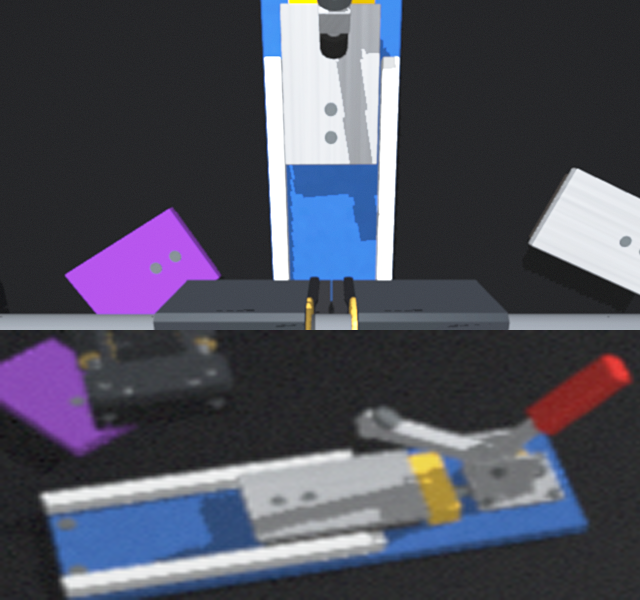

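Both views show the pad's front edge flush on the yellow stop (scene crop x≈415–430) with no gap. Next I move above the handle.

Request:
play_rows(
  increments=[
    [-10, -5, 0, 0, 0, 0],
    [-35, -10, 1, -0.005, -0.002, 0.001],
    [-68, -12, 1, -0.011, -0.004, 0.003],
    [-102, -12, 1, -0.011, -0.004, 0.003],
    [-136, -12, 1, -0.011, -0.004, 0.003],
    [-170, -12, 1, -0.011, -0.004, 0.003],
    [-204, -12, 1, -0.011, -0.004, 0.003],
    [-233, -10, 1, -0.011, -0.004, 0.003],
    [-247, -5, 1, -0.011, -0.004, 0.003],
    [-251, 0, 1, -0.011, -0.004, 0.003],
  ],
)

```text
time_s: 10.78
position: [565.2, 145.3, 183.5]
eef_rot: [-1.172, 1.267, -1.265]
contact_force: [-0.7, 0.0, -0.4]
grip_width: 0.006
```

Request:
play_rows(
  increments=[
    [0, 5, 0, 0, 0, 0],
    [0, 15, 0, 0, 0, 0],
    [0, 22, 0, 0, 0, 0],
    [0, 26, 0, 0, 0, 0],
    [0, 26, 0, 0, 0, 0],
  ],
)

```text
time_s: 11.2
position: [564.6, 143.7, 156.3]
eef_rot: [-1.173, 1.269, -1.267]
contact_force: [-0.3, 0.7, -0.6]
grip_width: 0.008
```

Run:
```python
from h import *
from plant import ctrl
to(ctrl.observe(),W([199,1,141]))
c=ctrl.read_camera("wrist");np.savez("w4.npz",**c)
s=ctrl.read_camera("scene");np.savez("scene4.npz",**s)
b=cv2.resize(s["frame"][160:260,300:400,::-1],None,fx=4,fy=4,interpolation=cv2.INTER_CUBIC)
w=cv2.resize(c["frame"][:,:,::-1],(400,300))
cv2.imwrite("pics/s4.png",np.hstack([w,b[:300]]))
H=hsv(s);m=cv2.inRange(H,(0,150,90),(8,255,255))>0;m[:,:340]=0;m[:,390:]=0;m[:190]=0;m[240:]=0
q=cloud(s)[m];q=q[q[:,2]>60];print(len(q),J(np.percentile(q,[3,50,97],axis=0)))
```

```text
t 11.2 pos [564.6 143.7 156.3] jig [[200.7   1.6 156.3]] F [-0.27  0.73 -0.61] shift [ 1.7 15.3  0.6] turn [0.002 0.003 0.001] q [-0.8   0.27  0.56  1.74 -0.15  1.18 -0.27] g 0.01
164 [[175.8   6.6  94.1]
 [192.3 -13.  111.1]
 [221.4 -84.2 226.2]]
```

View pics/s4.png

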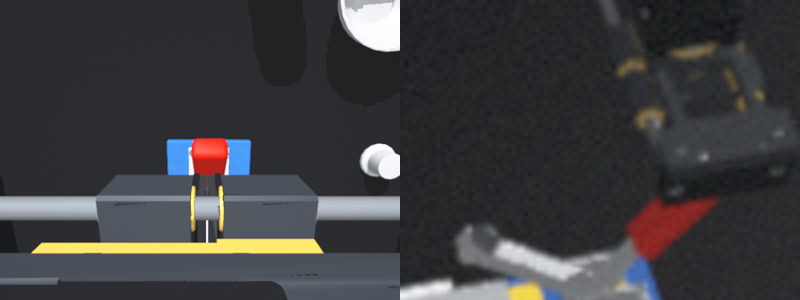

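The fingers are centred on the red grip (wrist column ≈208), just above it. I'll feel for contact.

Request:
play_rows(
  increments=[
    [0.5, 2, 0, 0, 0, 0],
    [1, 4, 0, 0, 0, 0],
    [1.5, 6, 0, 0, 0, 0],
    [2, 8, 0, 0, 0, 0],
    [2, 10, 0, 0, 0, 0],
    [2, 11.5, 0, 0, 0, 0],
    [2, 13, 0, 0, 0, 0],
  ],
)

```text
time_s: 11.88
position: [565.0, 142.5, 144.4]
eef_rot: [-1.172, 1.267, -1.266]
contact_force: [0.7, -0.5, 0.3]
grip_width: 0.002
```

Request:
play_rows(
  increments=[
    [0, 1, 0, 0, 0, 0],
    [0, 2, 0, 0, 0, 0],
    [0, 3, 0, 0, 0, 0],
    [0, 4, 0, 0, 0, 0],
  ],
)

```text
time_s: 12.22
position: [565.0, 142.5, 140.3]
eef_rot: [-1.172, 1.267, -1.266]
contact_force: [0.5, -0.1, 1.1]
grip_width: 0.008
```

Request:
play_rows(
  increments=[
    [0, 1, 0, 0, 0, 0],
    [0, 2, 0, 0, 0, 0],
    [0, 3, 0, 0, 0, 0],
    [-1, 4, 0, 0, 0, 0],
    [-2, 5, 0, 0, 0, 0],
    [-3, 6, 0, 0, 0, 0],
    [-4, 7, 0, 0, 0, 0],
  ],
)

```text
time_s: 12.8
position: [565.8, 146.2, 134.2]
eef_rot: [-1.17, 1.267, -1.266]
contact_force: [-2.2, -2.2, 8.3]
grip_width: 0.002
```

Run:
```python
from h import *
from plant import ctrl
to(ctrl.observe(),W([212,1,125.4]))
```

```text
t 12.8 pos [565.8 146.2 134.2] jig [[203.3   0.5 134.2]] F [-2.19 -2.18  8.33] shift [-8.6  8.8 -0.4] turn [-0.     0.003 -0.001] q [-0.8   0.29  0.56  1.76 -0.17  1.14 -0.27] g 0.0
```

Request:
play_rows(
  increments=[
    [-1.5, 2, 0, 0, 0, 0],
    [-3, 3.5, 0, 0, 0, 0],
    [-4.5, 5, 0, 0, 0, 0],
    [-6, 6.6, 0, 0, 0, 0],
    [-7.4, 8.2, 0, 0, 0, 0],
    [-8.7, 9.8, 0, 0, 0, 0],
    [-10, 11.4, 0, 0, 0, 0],
    [-11.3, 13, 0, 0, 0, 0],
    [-12.6, 14.6, 0, 0, 0, 0],
    [-13.8, 16.2, 0, 0, 0, 0],
  ],
)

```text
time_s: 13.63
position: [567.5, 160.4, 118.8]
eef_rot: [-1.169, 1.267, -1.266]
contact_force: [-2.2, -0.1, 6.2]
grip_width: 0.004
```

Run:
```python
from h import *
from plant import ctrl
to(ctrl.observe(),W([223,0.5,112]))
```

```text
t 13.6333 pos [567.5 160.4 118.8] jig [[217.6   0.  118.8]] F [-2.21 -0.11  6.25] shift [-5.4  6.8 -0.5] turn [-0.001  0.003 -0.002] q [-0.8   0.31  0.55  1.77 -0.18  1.11 -0.28] g 0.0
```

Request:
play_rows(
  increments=[
    [-1.2, 2, 0, 0, 0, 0],
    [-2.5, 4, 0, 0, 0, 0],
    [-3.8, 6, 0, 0, 0, 0],
    [-5.1, 8, 0, 0, 0, 0],
    [-6.3, 10, 0, 0, 0, 0],
    [-7.5, 12, 0, 0, 0, 0],
    [-8.7, 14, 0, 0, 0, 0],
    [-9.8, 16, 0, 0, 0, 0],
    [-10.8, 18, 0, 0, 0, 0],
    [-11.7, 19.5, 0, 0, 0, 0],
  ],
)

```text
time_s: 14.47
position: [568.6, 172.1, 99.1]
eef_rot: [-1.169, 1.266, -1.267]
contact_force: [0.1, 0.7, 0.8]
grip_width: 0.001
```

Run:
```python
from h import *
from plant import ctrl
to(ctrl.observe(),W([235,0.5,88.6]))
```

```text
t 14.4667 pos [568.6 172.1  99.1] jig [[ 2.293e+02 -1.000e-01  9.910e+01]] F [0.07 0.68 0.77] shift [-5.6 10.5 -0.6] turn [-0.001  0.003 -0.002] q [-0.81  0.34  0.54  1.78 -0.2   1.07 -0.28] g 0.0
```

Run:
```python
from h import *
from plant import ctrl
s=ctrl.read_camera("scene");np.savez("scene5.npz",**s)
cv2.imwrite("pics/s5.png",cv2.resize(s["frame"][170:280,225:405,::-1],None,fx=4,fy=4,interpolation=cv2.INTER_CUBIC))
to(ctrl.observe(),W([235,0.5,88.6]))
```

```text
t 14.5167 pos [568.4 172.1  98.8] jig [[2.294e+02 1.000e-01 9.880e+01]] F [-0.37 -0.2   1.53] shift [-5.6 10.2 -0.4] turn [-0.001  0.003 -0.001] q [-0.81  0.34  0.54  1.78 -0.2   1.07 -0.28] g 0.0
```

View pics/s5.png

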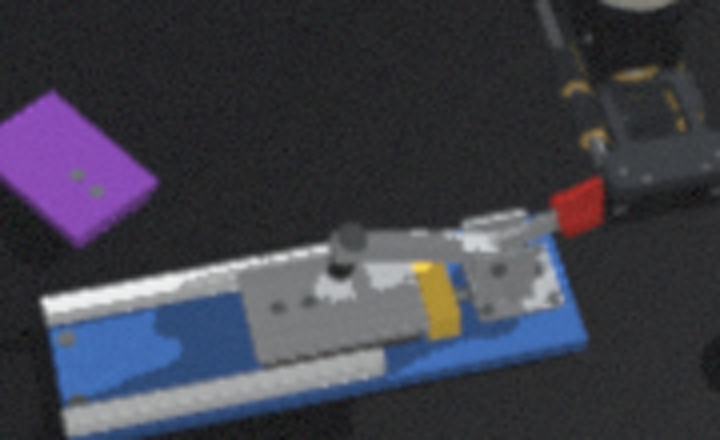

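The picture shows the arm almost down, with its nose at crop (345,262) just above the pad. The handle is still raised near the fingers, so it isn't over centre yet. I'm continuing the arc.

Request:
play_rows(
  increments=[
    [-0.8, 1.5, 0, 0, 0, 0],
    [-1.6, 3, 0, 0, 0, 0],
    [-2.4, 4.5, 0, 0, 0, 0],
    [-3.2, 6, 0, 0, 0, 0],
    [-4, 7.5, 0, 0, 0, 0],
    [-4.7, 9, 0, 0, 0, 0],
    [-5.4, 10.5, 0, 0, 0, 0],
    [-6, 12, 0, 0, 0, 0],
  ],
)

```text
time_s: 15.18
position: [568.8, 178.3, 86.6]
eef_rot: [-1.169, 1.267, -1.266]
contact_force: [0.0, -0.5, -0.4]
grip_width: 0.006
```

Run:
```python
from h import *
from plant import ctrl
to(ctrl.observe(),W([237.6,0.5,80]))
s=ctrl.read_camera("scene");np.savez("scene6.npz",**s)
cv2.imwrite("pics/s6.png",cv2.resize(s["frame"][170:280,225:405,::-1],None,fx=4,fy=4,interpolation=cv2.INTER_CUBIC))
```

```text
t 15.1833 pos [568.8 178.3  86.6] jig [[2.355e+02 2.000e-01 8.660e+01]] F [ 0.03 -0.47 -0.35] shift [-2.1  6.6 -0.3] turn [-0.001  0.003 -0.001] q [-0.81  0.36  0.53  1.78 -0.21  1.05 -0.29] g 0.01
```

View pics/s6.png

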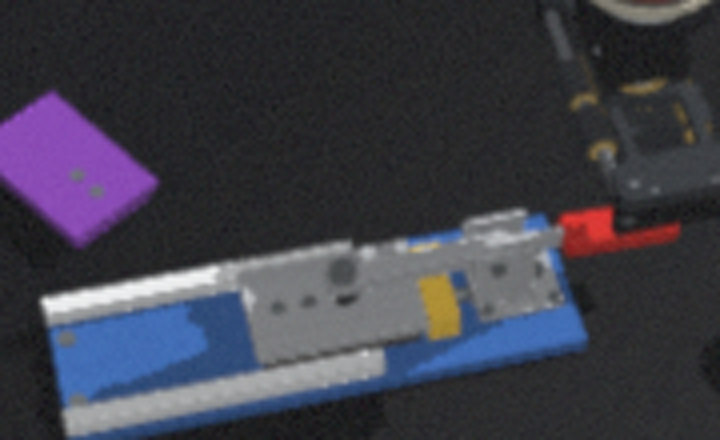

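It has snapped shut: the arm lies level with its nose on the pad, and the handle is level and clear of the fingers. I'm lifting away and checking.

Request:
play_rows(
  increments=[
    [0, -3, 0, 0, 0, 0],
    [0, -12, 0, 0, 0, 0],
    [0, -30, 0, 0, 0, 0],
    [0, -60, 0, 0, 0, 0],
    [0, -90, 0, 0, 0, 0],
    [-10, -120, 0, 0, 0, 0],
    [-25, -140, 0, 0, 0, 0],
    [-45, -150, 0, 0, 0, 0],
    [-60, -150, 0, 0, 0, 0],
    [-65, -150, 0, 0, 0, 0],
  ],
)

```text
time_s: 16.07
position: [573.3, 246.2, 236.8]
eef_rot: [-1.17, 1.264, -1.263]
contact_force: [-1.2, 0.0, -0.4]
grip_width: 0.01
```

Run:
```python
from h import *
from plant import ctrl
to(ctrl.observe(),W([237.6,0.5,80]))
a=[]
for n in("scene","top"):
    c=ctrl.read_camera(n);np.savez(n+"7.npz",**c);a.append(c)
    # changes away from the jig/arm: compare with the start
s,t=a
x=cv2.resize(s["frame"][180:280,225:405,::-1],(720,300),interpolation=cv2.INTER_CUBIC)
y=cv2.resize(t["frame"][225:300,225:405,::-1],(720,300),interpolation=cv2.INTER_CUBIC)
cv2.imwrite("pics/s7.png",np.vstack([x,y]))
H=hsv(s);m=cv2.inRange(H,(0,150,90),(8,255,255))>0;m[:,:340]=0;m[:,410:]=0;m[:205]=0;m[250:]=0
q=J(cloud(s)[m]);q=q[(q[:,2]>30)&(q[:,2]<110)]
p=np.polyfit(q[:,0],q[:,2],1);print(len(q),np.percentile(q,[3,50,97],axis=0),"slope deg",np.degrees(np.arctan(p[0])))
```

```text
t 16.0667 pos [573.3 246.2 236.8] jig [[303.6   1.2 236.8]] F [-1.2   0.05 -0.4 ] shift [6.640e+01 1.566e+02 1.000e-01] turn [-0.001  0.007 -0.003] q [-0.9   0.29  0.53  1.54 -0.15  1.35 -0.43] g 0.01
289 [[199.664 -17.8    44.956]
 [232.9    -8.1    54.4  ]
 [268.108   8.8    61.2  ]] slope deg -3.923891998773355
```

View pics/s7.png

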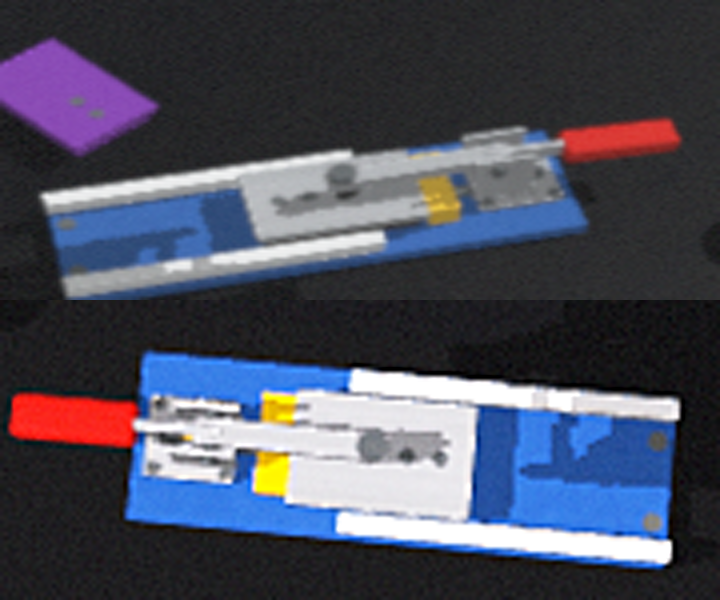

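The pad is flush with the yellow stop (top crop x≈290), the arm is down on it, and the handle is about 3–4° below level, roughly 0.93 rad. That means shut.

Run:
```python
from plant import ctrl
print(ctrl.finish_job())
```

```text
the job is handed in; nothing more can be done
None
```

The brake pad is home against the yellow end stop, the toggle clamp is shut over it, and the job is handed in at about 16 s on the robot's clock.

- **Pad:** I slid it about 63 mm with closed fingers, slowing to 0.5 mm steps near the stop. It stopped moving there and the force rose from about 3 N to 8–10 N. Seen from two cameras, there is no gap at the stop. The pin itself can't be seen once covered, so I take it as pushed in from the pad being flush.
- **Clamp:** I pressed the handle along its arc, with up to about 9 N read at the ends of the moves, until it snapped shut. The depth picture puts it about 4° below level, or roughly 0.93 rad; the expected rest is 0.92. The arm lies level with its nose on the pad.
- **End state:** The gripper is clear and touching nothing. I did not run a check on the other bench items; the fingers met only the pad and the handle. No checks failed or disagreed.

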